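Fit the support spacer and hold a sprung circuit-board holder open at its 50 mm line

TASK

Get the board holder ready for the circuit board: drop the 30 mm tall spacer (the one that reaches from the seat of the support pin to the level of the jaw ledges) over the support pin, fully down on its seat, and let go of it. Then squeeze in the lock button on the side of the sliding jaw's grip head and, keeping it squeezed, draw the sprung jaw out until the long 50 mm line on its bar comes level with the mouth of the housing. Finish still holding the jaw open there, at rest and with the button squeezed in, so that the board can be laid in (do not let go at the end); leave the other spacers and everything else on the desk where they are.

Things in the scene. Friction and masses are not known exactly. Their poses are not given: they have to be found in the camera images.
- board_holder: grey circuit-board holder screwed to the desk. Origin: under its base (90 x 150 x 10 mm) on the slide's centre line; z up, +y the way the sliding jaw is drawn out, x across. Fixed jaw: y -88 to -56 mm, 64 mm wide in x, ledge 70 mm and lip 80 mm above the desk. Slide housing: 28 mm wide, top at 26 mm, y -64 to +30 mm (its open mouth).
- pin_seat (a point): seat of the support pin at y = -15 mm of the holder: top of a round pedestal (16 mm diameter, 14 mm high) on the housing, 40 mm above the desk; the point is on the pin's axis. From it a 7 mm diameter pin rises 18 mm, its last 6 mm tapering to 2.4 mm. A 30 mm spacer fully down has its centre 15 mm above this point.
- jaw_head: grip head of the sliding jaw: block 32 mm wide in x, y -24 to +26 mm, z -54 to +20 mm about the origin; axes as board_holder. Origin: mid-width, beside the button, 70 mm above the desk. Squeeze it here across x from above: button on the +x side, flat ribbed face on the -x side. Jaw plate (64 mm wide, top 80 mm above the desk) at y -36 to -24. Moves along y only.
- button_face (a point): centre of the outer face of the lock button: round steel push button, 18 mm diameter, on the +x side of the grip head, standing 8 mm proud when out (head and button 40 mm wide together, 34 mm with it fully in). Moves with the button; axes as board_holder.
- lock_button (a joint): how far the lock button is pressed in, m: 0 out (locked), 0.006 fully in. Its spring takes about 5 N to start and 9 N fully in, so a grip of 15 to 40 N across head and button keeps it in. From 0.001 on the bar is free; let out, a brake grips the bar again at once (some 25 N to drag it).
- sprung_arm (a joint): how far the sliding jaw is drawn out, m, which is the scale reading: the gap between the housing's mouth and the jaw plate. 0 in, 0.05 with the long line at the mouth, end stop 0.08; starts between 0.004 and 0.024. Unlocked, a return spring pulls it in with 2.5 N (in) to 4 N (at 50 mm); friction about 1 N.
- mouth (a point): upper edge of the housing's mouth, mid-width, where the scale is read: the jaw's steel bar (16 mm wide, top 22 mm above the desk) comes out here, with a half-width line every 10 mm and a full-width line at 50 mm. Axes as board_holder.
- spacer_30 (a point): plain aluminium spacer sleeve, 30 mm tall, 20 mm outside diameter, 11 mm bore right through, 10 to 30 g; stands upright on the black mat with three others of other heights (18, 24, 30, 36 mm), about 78 mm apart. The point is its centre, half-way up; z along the bore. This is the right one.
- spacer_18 (a point): plain aluminium spacer sleeve, 18 mm tall, 20 mm outside diameter, 11 mm bore right through, 10 to 30 g; stands upright on the black mat with three others of other heights (18, 24, 30, 36 mm), about 78 mm apart. The point is its centre, half-way up; z along the bore.
- spacer_24 (a point): plain aluminium spacer sleeve, 24 mm tall, 20 mm outside diameter, 11 mm bore right through, 10 to 30 g; stands upright on the black mat with three others of other heights (18, 24, 30, 36 mm), about 78 mm apart. The point is its centre, half-way up; z along the bore.
- spacer_36 (a point): plain aluminium spacer sleeve, 36 mm tall, 20 mm outside diameter, 11 mm bore right through, 10 to 30 g; stands upright on the black mat with three others of other heights (18, 24, 30, 36 mm), about 78 mm apart. The point is its centre, half-way up; z along the bore.
- spacer30: the same 30 mm spacer; origin at the centre of its underside.
- mat: thin black bench mat, 170 x 170 x 3 mm, fixed on the desk; origin under its centre.
- circuit_board: bystander: dark green circuit board, 146 x 80 mm, about 16 mm high with parts, flat on the desk; origin under its centre, x along its length.
- mug: bystander: black mug, 82 mm wide, 95 mm high; origin under its centre.
- screwdriver: bystander: screwdriver lying flat along its x axis, about 200 mm long; origin near its middle.
- solder_reel: bystander: grey reel of solder lying flat, 56 mm in diameter, 42 mm high; origin under its centre.
- pliers: bystander: small pliers with red handles lying flat, about 145 mm long along x; origin under the pivot.
Mind the look-alikes: they are no part of the job. What is shaped like the board_holder but pink is not meant. Leave any red look-alike of the spacer30 alone.

How it is judged:
By the outcome, as a careful person would: the job done as asked, in the order asked, and still so for the second after the job is handed in, while the arm keeps its last pose, push and grip.
It also fails if it takes over 45 s, if anything falls off the work surface, if the arm or the gripper's body presses on something with over 40 N, if the wrist force passes 120 N, or if a joint passes its speed limit or range.

ROBOT

A 6-joint arm with a two-finger parallel gripper is mounted at the origin on the work surface. World frame = base frame: x ahead of the robot, y to its left, z up, the work surface at z = 0. Lengths are in m, angles in degrees, forces in N, time in s.
With the tool pointing down it reaches from about 0.25 to 0.725 m from the base axis. Payload 9.7 kg.
Tool frame: the origin (TCP) lies at the very end of the fingers, on their centre line; the grasp point (between the pads) lies 19 mm behind it; z points along the fingers, y is the direction in which the jaws open and shut (so a half turn about z gives the same grasp; the last joint's range is limited). The gripper opens to 85 mm and grips with 20 to 120 N. Pads are 22 mm wide; open, the fingers measure 114 mm over their backs; the gripper's body (76 mm by 85 mm) begins 54 mm behind the grasp point. The pads swing forward as they close: fully open they stand 13 mm farther back than shut.
Start: joints at [67.323, 4.979, 10.078, 95.1, 0, 90], TCP at [0.212, 0.507, 0.199] pointing down, gripper open.
Joint ranges: [-179.16, 179.16], [-48.56, 103.87], [-65.8, 70.77], [-126.05, 130.52], [-82.76, 87.17], [-180, 180]. Speed limits (degrees/s): [127.2, 127.2, 147.25, 180, 180, 180].

INTERFACE

Orientations are given as [roll, pitch, yaw] about the fixed x, y, z axes, in that order (R = Rz(yaw) Ry(pitch) Rx(roll)).
In Python, from workcell import bot gives the robot as it stands.
- The arm moves only by the shell command python3 -m pendant 'ROWS' [FORCE]. ROWS is JSON, a list that holds one entry, the list of rows, each a list of 7 numbers: the shift along the tool's x, y, z in cm, then the turn, a rotation vector about the tool's x, y, z in rad, then the opening in per cent of the stroke, from 0 (shut) to 100 (fully open). In form: [[[dx, dy, dz, ax, ay, az, gripper], ...]]. A call has 1 to 5 rows; each row shifts and turns the pose as measured when the row begins, along the tool's axes as they then stand; what a row does not reach is not made up. A row lasts 1/12 s, in which the tool goes at most 41.7 mm and 7.16 degrees, less where a joint would pass 70% of its speed; a pose out of reach is approached as far as the arm can. A call with a gripper value outside its range is refused whole. The fingers move at their own pace and stop on an object; FORCE is the grip in N (left out, the last holds). Time passes only in rows, so rows that do not move let the fingers close. It gives the time, the measured TCP pose, the force and the opening at its end, in the units of the state.
- bot.get_obs(): the state, without advancing time (a new reading comes with each control period).
- bot.camera(name): name is "scene" or "top" or "wrist"; returns the picture (420x560x3 uint8, red, green, blue); there is no depth.
- bot.get_calibration(name): a dict with "intrinsics" (3x3 intrinsics, pixels), "pose" (4x4, takes a point from camera to world coordinates); the wrist camera has in their place "T_tool_cam" (4x4, takes a point from camera to tool coordinates, whose origin is the TCP and whose axes are the flange's). Camera axes: x right, y down, z forward; pixel columns grow to the right and rows downward; lengths in m; the calibration is good to about 2 mm. A picture is of the moment at which its call begins: read the wrist's pose just before it. get_calibration takes no time and is no camera call.
- bot.job_done(): hands the job in, once; it reports no verdict.
Trained networks look in the newest picture that a camera, given by its name, has taken for a name from the list of things; names that differ only in an ending like _2 or _b are one class to them, and where a whole thing is asked for, a point or a joint stands for the part that bears it (a point fixed in the world has none). Each returns a list of dicts, best first, with "confidence" (0 to 1); they miss things now and then, are a little off and sometimes report something else, mostly with a low value. They report only what shows in the picture. A call takes as long as a camera call. They do not tell look-alikes from the thing itself.
- bot.masks_of(camera, thing): "pixels" (420x560 bool, what is visible of it) and "extent" ([left, top, right, bottom] in pixels, round what is visible of it).
- bot.mark_of(camera, thing): "uv" ([column, row] in pixels: a listed point, or the origin of a listed thing).
The state is a dict: "time": time; "q": joint angles; "qd": joint speeds; "joint_efforts": joint torques, N m; "ee_pos": TCP position; "tcp_rot": TCP orientation; "wrist_force": force on the tool from outside, world axes, zero at the start; "torque": the same for the moment, N m; "opening": finger opening in m.
Only numpy, scipy, OpenCV 4.12 (cv2) and the standard library are available. Lean on these libraries where they do the work, as an engineer would, in place of code of your own. Each camera call takes 0.05 s, during which the arm holds its last target. There are 200 camera calls.

## Working session

There is one attempt and no reset: what is moved stays moved. The work goes in short steps, Python scripts to look and compute and a shell command to move; the robot and the scene stay as the last step left them, time stands still between calls to the robot, and variables do not carry over. Pictures are saved under pics/ and viewed, about 8 in all and at most 12, crops included, and the job is handed in when it is done.

```bash
ls; mkdir -p pics; cat > h.py <<'E'
import numpy as np, cv2
from scipy.spatial.transform import Rotation as R
from workcell import bot
def save(n,im): cv2.imwrite('pics/'+n,im[...,::-1])
def ray(cam,uv,obs=None):
    c=bot.get_calibration(cam)
    if not getattr(ray,'p',0): ray.p=0
    if cam=='wrist':
        o=obs; T=np.eye(4); T[:3,:3]=R.from_euler('xyz',o['tcp_rot'],degrees=True).as_matrix(); T[:3,3]=o['ee_pos']
        P=T@c['T_tool_cam']
    else: P=c['pose']
    d=P[:3,:3]@np.linalg.inv(c['intrinsics'])@np.array([uv[0],uv[1],1.])
    return P[:3,3],d/np.linalg.norm(d)
def atz(cam,uv,z,obs=None):
    o,d=ray(cam,uv,obs); return o+d*(z-o[2])/d[2]
def tri(rs):
    A=0;b=0
    for o,d in rs:
        M=np.eye(3)-np.outer(d,d); A=A+M; b=b+M@o
    return np.linalg.solve(A,b)
E
python3 - <<'E'
from h import *
np.set_printoptions(precision=4,suppress=True)
print(bot.get_obs())
ims=[]
for c in ['scene','top','wrist']:
    im=bot.camera(c); ims.append(im)
    save(c+'0.png',im)
    k=bot.get_calibration(c); print(c,k)
    if c=='wrist': continue
    for t in ['pin_seat','jaw_head','button_face','mouth','board_holder','spacer_30','spacer_18','spacer_24','spacer_36','spacer30','mat','mug','solder_reel','screwdriver','circuit_board','pliers']:
        print(t,[(np.round(m['uv']).tolist(),round(m['confidence'],2)) for m in bot.mark_of(c,t)][:4])
print(bot.get_obs()['time'])
E
```

```text
pics
{'time': 0.0, 'q': array([67.3218,  5.0125, 10.0342, 95.0978, -0.0003, 89.9998]), 'qd': array([-0.0687, -0.0944,  0.1153, -0.0766, -0.0257, -0.0158]), 'joint_efforts': array([  0.0026, -52.0385,  46.4806,   0.0161,  -0.    ,   0.    ]), 'ee_pos': array([0.212 , 0.5072, 0.1981]), 'tcp_rot': array([-179.9239,    0.0003,  157.3221]), 'wrist_force': array([-0.0604,  0.2072, -0.1002]), 'torque': array([-0.0521,  0.0638, -0.0534]), 'opening': 0.08537876846055244}
scene {'intrinsics': array([[444.6948,   0.    , 281.9429],
       [  0.    , 444.6948, 208.9188],
       [  0.    ,   0.    ,   1.    ]]), 'pose': array([[ 0.5702,  0.5612, -0.6   ,  1.1568],
       [ 0.8215, -0.3928,  0.4133, -0.3713],
       [-0.0037, -0.7286, -0.685 ,  0.7502],
       [ 0.    ,  0.    ,  0.    ,  1.    ]])}
pin_seat [([285.0, 219.0], 0.9), ([393.0, 194.0], 0.62)]
jaw_head [([322.0, 193.0], 0.92), ([428.0, 179.0], 0.63), ([122.0, 285.0], 0.36)]
button_face [([430.0, 182.0], 0.57)]
mouth [([299.0, 218.0], 0.84), ([413.0, 192.0], 0.65)]
board_holder [([397.0, 202.0], 0.89), ([288.0, 229.0], 0.76)]
spacer_30 
[... 1841 characters left out ...]
241.0], 0.6), ([401.0, 239.0], 0.52), ([393.0, 206.0], 0.52), ([373.0, 264.0], 0.48)]
mat [([385.0, 254.0], 0.9)]
mug [([382.0, 166.0], 0.87), ([403.0, 264.0], 0.59)]
solder_reel [([323.0, 150.0], 0.84)]
screwdriver [([274.0, 274.0], 0.57)]
circuit_board [([164.0, 253.0], 0.78), ([277.0, 273.0], 0.33)]
pliers [([243.0, 158.0], 0.87), ([163.0, 257.0], 0.54)]
wrist {'intrinsics': array([[326.0166,   0.    , 278.0719],
       [  0.    , 326.0166, 210.7966],
       [  0.    ,   0.    ,   1.    ]]), 'T_tool_cam': array([[ 0.0004, -0.9571, -0.2898,  0.0741],
       [ 1.    ,  0.0007, -0.0009, -0.    ],
       [ 0.001 , -0.2898,  0.9571, -0.1744],
       [ 0.    ,  0.    ,  0.    ,  1.    ]])}
1.75
```

View pics/top0.png

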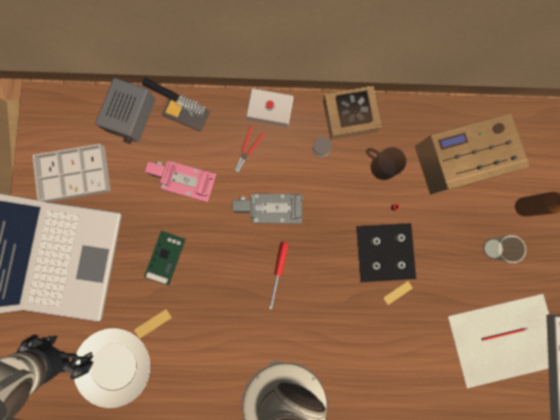

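View pics/scene0.png

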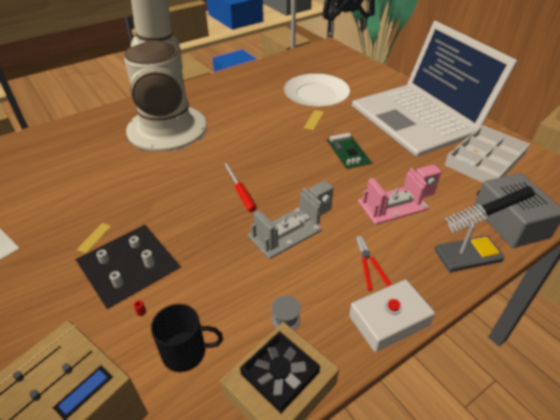

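Two board holders in the top view: grey at (275,207), the one meant, and pink at (185,176), a look-alike. Four grey spacers stand on the mat around (376..401, 240..265), and a red look-alike lies off the mat at (395,207). Next I work out positions.

```bash
python3 - <<'E'
from h import *
np.set_printoptions(precision=4,suppress=True)
# grey marks: both views
for n,t,s in [('pin_seat',(275,207),(285,219)),('mouth',(258,206),(299,218)),('jaw_head',(240,205),(322,193)),('holder',(272,210),(288,229)),('mat',(385,254),(126,264))]:
    print(n,tri([ray('top',t),ray('scene',s)]),atz('top',t,{'pin_seat':.04,'mouth':.026,'jaw_head':.07,'holder':0,'mat':0}[n]))
for uv in [(376,241),(401,238),(376,265),(404,265)]: print('sp',uv,atz('top',uv,.03)[:2])
for uv in [(150,261),(133,240),(113,280),(103,256)]: print('sc',uv,atz('scene',uv,.017)[:2])
E
```

```text
pin_seat [0.5707 0.043  0.0441] [0.572  0.0446 0.04  ]
mouth [0.5712 0.0893 0.0224] [0.5749 0.0953 0.026 ]
jaw_head [0.5718 0.1449 0.0718] [0.5721 0.1453 0.07  ]
holder [0.566  0.053  0.0017] [0.5663 0.0533 0.    ]
mat [ 0.4421 -0.2955 -0.0077] [ 0.4426 -0.2924  0.    ]
sp (376, 241) [ 0.4806 -0.2572]
sp (401, 238) [ 0.4915 -0.3315]
sp (376, 265) [ 0.4103 -0.2573]
sp (404, 265) [ 0.4126 -0.34  ]
sc (150, 261) [ 0.4863 -0.2535]
sc (133, 240) [ 0.4066 -0.2608]
sc (113, 280) [ 0.4907 -0.3361]
sc (103, 256) [ 0.4146 -0.3317]
```

```bash
cat >> h.py <<'E'
def plan(p,yaw,step=4.0):
    """print rows (cm, rad) from here to pointing-down pose p,yaw"""
    o=bot.get_obs(); a=np.array(o['ee_pos']); r0=R.from_euler('xyz',o['tcp_rot'],degrees=True)
    r1=R.from_euler('xyz',[180,0,yaw],degrees=True); rv=(r0.inv()*r1).as_rotvec()
    d=np.array(p)-a; n=int(max(np.ceil(np.linalg.norm(d)*100/step),np.ceil(np.linalg.norm(rv)/.12),1))
    for i in range(n):
        r=r0*R.from_rotvec(rv*i/n); print(np.round(r.inv().apply(d/n)*100,2).tolist()+np.round(rv/n,3).tolist())
E
python3 -c "
from h import *
plan([.31,-.32,.15],90)"
```

```text
[-1.95, -3.46, 0.23, -0.0, 0.0, 0.056]
[-2.14, -3.34, 0.23, -0.0, 0.0, 0.056]
[-2.32, -3.22, 0.23, -0.0, 0.0, 0.056]
[-2.5, -3.08, 0.23, -0.0, 0.0, 0.056]
[-2.67, -2.94, 0.23, -0.0, 0.0, 0.056]
[-2.83, -2.78, 0.23, -0.0, 0.0, 0.056]
[-2.98, -2.62, 0.23, -0.0, 0.0, 0.056]
[-3.12, -2.45, 0.23, -0.0, 0.0, 0.056]
[-3.25, -2.27, 0.23, -0.0, 0.0, 0.056]
[-3.38, -2.09, 0.23, -0.0, 0.0, 0.056]
[-3.49, -1.89, 0.23, -0.0, 0.0, 0.056]
[-3.59, -1.7, 0.23, -0.0, 0.0, 0.056]
[-3.68, -1.49, 0.23, -0.0, 0.0, 0.056]
[-3.75, -1.28, 0.23, -0.0, 0.0, 0.056]
[-3.82, -1.07, 0.23, -0.0, 0.0, 0.056]
[-3.87, -0.86, 0.23, -0.0, 0.0, 0.056]
[-3.92, -0.64, 0.23, -0.0, 0.0, 0.056]
[-3.95, -0.42, 0.23, -0.0, 0.0, 0.056]
[-3.96, -0.2, 0.23, -0.0, 0.0, 0.056]
[-3.97, 0.02, 0.23, -0.0, 0.0, 0.056]
[-3.96, 0.25, 0.23, -0.0, 0.0, 0.056]
```

```bash
python3 -m pendant '[[[-1.9,-3.5,0.2,0,0,0.056,60],[-2.1,-3.3,0.2,0,0,0.056,60],[-2.3,-3.2,0.2,0,0,0.056,60],[-2.5,-3.1,0.2,0,0,0.056,60],[-2.7,-2.9,0.2,0,0,0.056,60]]]' 30
python3 -m pendant '[[[-2.8,-2.8,0.2,0,0,0.056,60],[-3.0,-2.6,0.2,0,0,0.056,60],[-3.1,-2.4,0.2,0,0,0.056,60],[-3.2,-2.3,0.2,0,0,0.056,60],[-3.4,-2.1,0.2,0,0,0.056,60]]]'
python3 -c "
from h import *
plan([.31,-.32,.15],90)"
```

```text
time: 2.17
ee_pos: [0.2337, 0.3099, 0.1831]
tcp_rot: [-179.6, 0.1, 141.1]
wrist_force: [1.0, -0.3, 0.5]
opening: 0.0511
time: 2.58
ee_pos: [0.2529, 0.1069, 0.1735]
tcp_rot: [-179.9, 0.2, 124.7]
wrist_force: [1.5, -0.0, -0.6]
opening: 0.0513
[-3.49, -1.78, 0.23, -0.0, 0.0, 0.055]
[-3.58, -1.59, 0.23, -0.0, 0.0, 0.055]
[-3.66, -1.39, 0.23, -0.0, 0.0, 0.055]
[-3.73, -1.18, 0.23, -0.0, 0.0, 0.055]
[-3.79, -0.98, 0.22, -0.0, 0.0, 0.055]
[-3.84, -0.77, 0.22, -0.0, 0.0, 0.055]
[-3.88, -0.55, 0.22, -0.0, 0.0, 0.055]
[-3.9, -0.34, 0.22, -0.0, 0.0, 0.055]
[-3.91, -0.13, 0.22, -0.0, 0.0, 0.055]
[-3.91, 0.09, 0.22, -0.0, 0.0, 0.055]
[-3.9, 0.31, 0.21, -0.0, 0.0, 0.055]
```

```bash
python3 -m pendant '[[[-3.5,-1.8,0.2,0,0,0.055,60],[-3.6,-1.6,0.2,0,0,0.055,60],[-3.7,-1.4,0.2,0,0,0.055,60],[-3.7,-1.2,0.2,0,0,0.055,60],[-3.8,-1.0,0.2,0,0,0.055,60]]]'
python3 -m pendant '[[[-3.8,-0.8,0.2,0,0,0.055,60],[-3.9,-0.6,0.2,0,0,0.055,60],[-3.9,-0.3,0.2,0,0,0.055,60],[-3.9,-0.1,0.2,0,0,0.055,60],[-3.9,0.1,0.2,0,0,0.055,60]]]'
python3 -m pendant '[[[-3.9,0.3,0.2,0,0,0.055,60],[0,0,0,0,0,0,60],[0,0,0,0,0,0,60]]]'
python3 - <<'E'
from h import *
np.set_printoptions(precision=4,suppress=True)
o=bot.get_obs(); im=bot.camera('wrist'); save('w1.png',im); np.save('w1.npy',im)
import pickle
ms=bot.masks_of('wrist','spacer_30'); mk=bot.mark_of('wrist','spacer_30')
pickle.dump((o,im,ms,mk),open('w1.pkl','wb'))
for m in ms: print('mask',m['extent'],round(m['confidence'],2),m['pixels'].sum())
for m in mk: print('mark',m['uv'],round(m['confidence'],2),atz('wrist',m['uv'],.018,o))
print(o['ee_pos'],o['tcp_rot'],bot.get_obs()['time'])
E
```

```text
time: 3.0
ee_pos: [0.2773, -0.07, 0.1669]
tcp_rot: [179.7, 0.4, 110.4]
wrist_force: [1.5, 1.1, 0.6]
opening: 0.0511
time: 3.42
ee_pos: [0.3049, -0.2747, 0.1596]
tcp_rot: [179.2, 0.5, 93.7]
wrist_force: [1.1, 0.8, 0.5]
opening: 0.0512
time: 3.67
ee_pos: [0.3094, -0.3222, 0.1554]
tcp_rot: [179.3, 0.4, 89.7]
wrist_force: [-0.1, 0.5, 1.2]
opening: 0.0514
mask [370.9, 184.3, 398.6, 212.3] 0.94 485
mask [444.5, 182.7, 483.4, 208.0] 0.89 648
mask [369.9, 110.3, 397.8, 134.0] 0.75 438
mask [445.6, 108.6, 483.6, 132.0] 0.65 816
mask [536.3, 170.4, 559.1, 192.8] 0.6 489
mark [453.3, 194.1] 0.9 [ 0.4846 -0.3281  0.018 ]
mark [382.9, 122.1] 0.83 [ 0.4082 -0.2588  0.018 ]
mark [460.9, 194.7] 0.75 [ 0.4923 -0.3288  0.018 ]
mark [541.6, 177.0] 0.75 [ 0.569  -0.3115  0.018 ]
mark [381.7, 198.2] 0.64 [ 0.4137 -0.3318  0.018 ]
mark [556.1, 185.6] 0.57 [ 0.5856 -0.3202  0.018 ]
[ 0.3094 -0.3222  0.1554] [179.2542   0.3926  89.7232] 3.8167
```

View pics/w1.png

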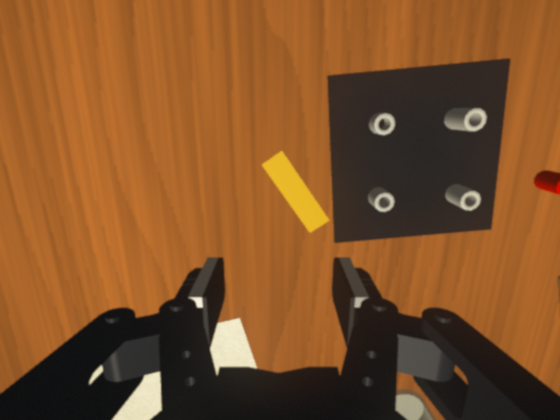

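The wrist view shows four grey spacers on the mat: A(382,124), B(465,119), C(381,200) and D(463,197), with the red look-alike at the right edge (548,182). I fit each one's height from its silhouette.

```bash
cat > fit.py <<'E'
from h import *
from scipy.optimize import minimize
def proj(cam,P,o=None):
    c=bot.get_calibration(cam)
    if cam=='wrist':
        T=np.eye(4); T[:3,:3]=R.from_euler('xyz',o['tcp_rot'],degrees=True).as_matrix(); T[:3,3]=o['ee_pos']; M=T@c['T_tool_cam']
    else: M=c['pose']
    q=(np.linalg.inv(M)@np.c_[P,np.ones(len(P))].T)[:3]; q=c['intrinsics']@q; return (q[:2]/q[2]).T
a=np.linspace(0,2*np.pi,40,endpoint=False)
def sil(cam,x,y,z0,h,o,r=.01):
    P=np.array([[x+r*np.cos(t),y+r*np.sin(t),z] for z in(z0,z0+h) for t in a])
    m=np.zeros((420*4,560*4),np.uint8)
    cv2.fillConvexPoly(m,cv2.convexHull(np.round((proj(cam,P,o)+.5)*4).astype(np.int32)),1)
    return cv2.resize(m.astype(np.float32),(560,420),interpolation=cv2.INTER_AREA)
def fit(cam,mask,xy,o,z0=.003,hs=(.018,.024,.03,.036)):
    out=[]
    for h in hs:
        f=lambda p:-(lambda s:np.minimum(s,mask).sum()/np.maximum(s,mask).sum())(sil(cam,xy[0]+p[0]/1e3,xy[1]+p[1]/1e3,z0,h,o))
        r=minimize(f,[0,0],method='Nelder-Mead',options=dict(initial_simplex=[[0,0],[4,0],[0,4]],xatol=.1,fatol=1e-3))
        out.append((h,round(-r.fun,3),(np.array(xy)+r.x/1e3).round(4).tolist()))
    return out
E
python3 - <<'E'
from fit import *
import pickle
o,im,ms,mk=pickle.load(open('w1.pkl','rb'))
g=im.astype(float).mean(2); b=((g>75)).astype(np.uint8)
for n,(u,v),xy in [('A',(382,124),(.408,-.259)),('B',(465,119),(.486,-.255)),('C',(381,200),(.412,-.332)),('D',(463,197),(.488,-.332))]:
    w=np.zeros_like(b); w[v-24:v+24,u-28:u+28]=1
    m=cv2.morphologyEx(b*w,cv2.MORPH_CLOSE,np.ones((9,9),np.uint8)).astype(np.float32)
    net=[k['pixels'] for k in ms if abs((k['extent'][0]+k['extent'][2])/2-u)<12 and abs((k['extent'][1]+k['extent'][3])/2-v)<12]
    print(n,m.sum(),'thr',fit('wrist',m,xy,o))
    if net: print('   net',fit('wrist',net[0].astype(np.float32),xy,o))
c=cv2.resize(im[85:235,325:515],None,fx=4,fy=4,interpolation=cv2.INTER_CUBIC); save('c1.png',c)
E
```

```text
A 475.0 thr [(0.018, np.float64(0.909), [0.4088, -0.2604]), (0.024, np.float64(0.841), [0.4075, -0.2601]), (0.03, np.float64(0.766), [0.4054, -0.26]), (0.036, np.float64(0.701), [0.4036, -0.2598])]
   net [(0.018, np.float64(0.857), [0.4087, -0.2598]), (0.024, np.float64(0.779), [0.407, -0.2593]), (0.03, np.float64(0.71), [0.4046, -0.2592]), (0.036, np.float64(0.648), [0.4023, -0.2588])]
B 739.0 thr [(0.018, np.float64(0.714), [0.4923, -0.2573]), (0.024, np.float64(0.759), [0.4884, -0.257]), (0.03, np.float64(0.8), [0.4847, -0.2568]), (0.036, np.float64(0.807), [0.4816, -0.2564])]
   net [(0.018, np.float64(0.751), [0.4897, -0.2563]), (0.024, np.float64(0.851), [0.4861, -0.2562]), (0.03, np.float64(0.935), [0.4832, -0.2558]), (0.036, np.float64(0.905), [0.4811, -0.2558])]
C 418.0 thr [(0.018, np.float64(0.836), [0.4156, -0.3355]), (0.024, np.float64(0.799), [0.4135, -0.3338]), (0.03, np.float64(0.724), [0.4115, -0.3319]), (0.036, np.float64(0.659), [0.4092, -0.3301])]
   net [(0.018, np.float64(0.926), [0.4144, -0.3334]), (0.024, np.float64(0.939), [0.4134, -0.3327]), (0.03, np.float64(0.846), [0.4114, -0.3312]), (0.036, np.float64(0.764), [0.4098, -0.3298])]
D 541.0 thr [(0.018, np.float64(0.741), [0.5008, -0.3347]), (0.024, np.float64(0.761), [0.4968, -0.333]), (0.03, np.float64(0.752), [0.4939, -0.3313]), (0.036, np.float64(0.674), [0.4901, -0.3294])]
   net [(0.018, np.float64(0.806), [0.4997, -0.3328]), (0.024, np.float64(0.923), [0.496, -0.3311]), (0.03, np.float64(0.92), [0.4933, -0.3298]), (0.036, np.float64(0.818), [0.4893, -0.3281])]
```

View pics/c1.png

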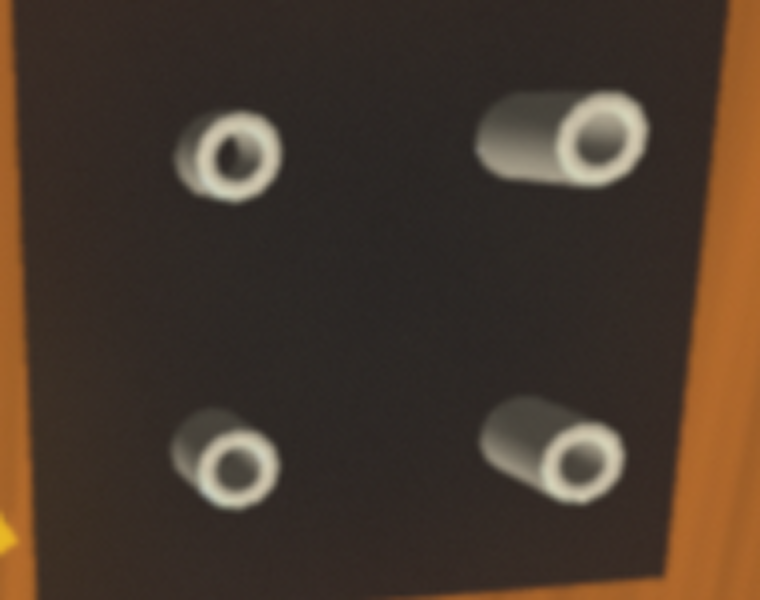

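```bash
python3 - <<'E'
from fit import *
from scipy.optimize import least_squares
import pickle
o,im,ms,mk=pickle.load(open('w1.pkl','rb'))
for n,xy,e in [('A',(.408,-.259),(173,108,283,203)),('B',(.483,-.256),(475,90,649,187)),('C',(.413,-.333),(170,407,281,509)),('D',(.494,-.331),(480,396,626,503))]:
    e=np.array(e)/4-.4; e[[0,2]]+=325; e[[1,3]]+=85
    def f(p):
        P=np.array([[p[0]+.01*np.cos(t),p[1]+.01*np.sin(t),z] for z in(.003,.003+p[2]) for t in a]); q=proj('wrist',P,o)
        return np.r_[q.min(0),q.max(0)]-e
    r=least_squares(f,[*xy,.027],x_scale=[.01,.01,.01]); print(n,r.x.round(4),r.fun.round(1))
E
```

```text
A [ 0.4084 -0.26    0.0194] [-0.1  0.5  0.1 -0.5]
B [ 0.4817 -0.2561  0.0353] [-0.   0.1  0.  -0.1]
C [ 0.4134 -0.3331  0.0244] [ 0.1 -0.1 -0.1  0.1]
D [ 0.494  -0.3308  0.0291] [ 0.  -0.1 -0.   0.1]
```

The continuous heights come out as A 19.4, B 35.3, C 24.4 and D 29.1 mm. So D at (463,197) is the 30 mm spacer, near (0.493, -0.331).

```bash
python3 -c "
from h import *
plan([.493,-.331,.07],90)
print(bot.get_obs()['q'])"
```

```text
[-0.16, 3.03, 1.48, 0.002, 0.001, -0.0]
[-0.16, 3.04, 1.47, 0.002, 0.001, -0.0]
[-0.17, 3.04, 1.46, 0.002, 0.001, -0.0]
[-0.17, 3.04, 1.46, 0.002, 0.001, -0.0]
[-0.17, 3.05, 1.45, 0.002, 0.001, -0.0]
[-0.17, 3.05, 1.44, 0.002, 0.001, -0.0]
[-46.15018907 -10.91110873  -9.89061779  90.14014821   0.27007053
  43.92824644]
```

```bash
python3 -m pendant '[[[-0.2,3.0,1.4,0.002,0.001,0,60],[-0.2,3.0,1.4,0.002,0.001,0,60],[-0.2,3.0,1.4,0.002,0.001,0,60],[-0.2,3.1,1.4,0.002,0.001,0,60],[-0.2,3.1,1.4,0.002,0.001,0,60]]]'
python3 -m pendant '[[[-0.2,3.1,1.4,0.002,0.001,0,60],[0,0,0,0,0,0,60],[0,0,0,0,0,0,60]]]'
python3 - <<'E'
from fit import *
o=bot.get_obs(); im=bot.camera('wrist'); save('w2.png',im)
for m in bot.mark_of('wrist','spacer_30'): print('mark',np.round(m['uv']),round(m['confidence'],2),atz('wrist',m['uv'],.018,o).round(4))
for m in bot.masks_of('wrist','spacer_30'): print(m['extent'],round(m['confidence'],2))
print(proj('wrist',np.array([[.493,-.331,.033],[.493,-.331,.003]]),o))
plan([.493,-.331,.010],90)
E
```

```text
time: 4.23
ee_pos: [0.4672, -0.3263, 0.0957]
tcp_rot: [179.2, 0.7, 90.2]
wrist_force: [-0.2, -0.3, 0.8]
opening: 0.0512
time: 4.48
ee_pos: [0.5048, -0.322, 0.0789]
tcp_rot: [179.3, 0.6, 90.8]
wrist_force: [-1.0, -0.3, 0.1]
opening: 0.0513
mark [266. 219.] 0.79 [ 0.496  -0.3266  0.018 ]
mark [146. 124.] 0.74 [ 0.4128 -0.2579  0.018 ]
mark [374. 200.] 0.68 [ 0.577  -0.3107  0.018 ]
mark [384. 209.] 0.67 [ 0.5851 -0.3179  0.018 ]
mark [246. 122.] 0.65 [ 0.482 -0.256  0.018]
mark [160. 220.] 0.59 [ 0.4154 -0.3287  0.018 ]
mark [261. 223.] 0.58 [ 0.4919 -0.3297  0.018 ]
[367.6, 191.9, 402.0, 224.8] 0.97
[249.4, 204.4, 277.2, 242.7] 0.96
[144.0, 203.9, 181.0, 241.5] 0.93
[229.6, 108.1, 260.3, 137.6] 0.88
[128.4, 110.9, 163.0, 139.0] 0.87
[[261.24221414 231.31126047]
 [262.64484774 217.94800988]]
[-0.35, -0.58, 3.5, 0.006, 0.005, 0.006]
[-0.38, -0.55, 3.5, 0.006, 0.005, 0.006]
```

View pics/w2.png

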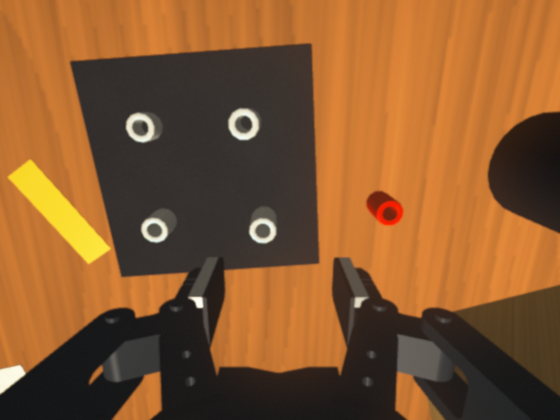

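The 30 mm spacer's top ring is at (263,230), between the finger centre lines; the red look-alike is at (388,211). It lies within 2 mm of the estimate, so I descend.

```bash
python3 -m pendant '[[[-0.7,-1.1,1.5,0.012,0.010,0.012,60],[0,0,0,0,0,0,60],[0,0,0,0,0,0,60]]]'
python3 -c "
from h import *
plan([.494,-.330,.010],90,3)"
```

```text
time: 4.88
ee_pos: [0.4907, -0.3312, 0.067]
tcp_rot: [179.8, 0.1, 89.9]
wrist_force: [-1.0, 0.9, -0.0]
opening: 0.0512
[0.07, 0.16, 2.85, 0.002, 0.001, -0.001]
[0.07, 0.16, 2.85, 0.002, 0.001, -0.001]
```

```bash
python3 -m pendant '[[[0.1,0.2,2.7,0.002,0.001,0,60],[0,0.1,2.0,0.001,0.001,0,60],[0,0,0.6,0,0,0,60],[0,0,0,0,0,0,60]]]'
python3 -c "
from h import *
plan([.494,-.330,.010],90,3)"
```

```text
time: 5.22
ee_pos: [0.4921, -0.3328, 0.0154]
tcp_rot: [179.8, 0.2, 89.6]
wrist_force: [-0.0, 0.5, 0.7]
opening: 0.0512
[0.28, 0.18, 0.54, 0.004, 0.003, -0.006]
```

```bash
python3 -m pendant '[[[0.3,0.2,0.5,0.004,0.003,-0.006,60],[0,0,0,0,0,0,60],[0,0,0,0,0,0,60]]]'
python3 -c "
from h import *
plan([.494,-.330,.010],90,3)"
```

```text
time: 5.47
ee_pos: [0.4942, -0.3304, 0.0123]
tcp_rot: [179.9, 0.0, 89.9]
wrist_force: [0.4, -0.9, 0.4]
opening: 0.0507
[0.04, -0.02, 0.23, 0.001, 0.001, -0.001]
```

Now I close and lift.

```bash
python3 -m pendant '[[[0,0,0.2,0,0,0,0],[0,0,0,0,0,0,0],[0,0,0,0,0,0,0],[0,0,0,0,0,0,0],[0,0,0,0,0,0,0]]]' 30
python3 -m pendant '[[[0,0,0,0,0,0,0],[0,0,-1.5,0,0,0,0],[0,0,-3,0,0,0,0],[0,0,-3.5,0,0,0,0],[0,0,-3.5,0,0,0,0]]]'
python3 -c "
from h import *
o=bot.get_obs(); print(o['q'])
save('w3.png',bot.camera('wrist'))
plan([.571,.044,.13],90)"
```

```text
time: 5.88
ee_pos: [0.4956, -0.3311, 0.013]
tcp_rot: [179.8, 0.2, 90.0]
wrist_force: [0.5, -0.4, -0.3]
opening: 0.0
time: 6.3
ee_pos: [0.4912, -0.3281, 0.1225]
tcp_rot: [-179.5, -0.3, 90.0]
wrist_force: [0.9, -0.8, 0.8]
opening: -0.0001
[-3.37374396e+01  1.03288486e+01  7.56089663e+00  8.78025187e+01
 -1.93742178e-03  5.62882470e+01]
[3.73, 0.78, 0.01, -0.0, -0.0, -0.0]
[3.73, 0.78, 0.01, -0.0, -0.0, -0.0]
[3.73, 0.78, 0.01, -0.0, -0.0, -0.0]
[3.73, 0.78, 0.01, -0.0, -0.0, -0.0]
[3.73, 0.78, 0.01, -0.0, -0.0, -0.0]
[3.73, 0.78, 0.01, -0.0, -0.0, -0.0]
[3.73, 0.78, 0.01, -0.0, -0.0, -0.0]
[3.73, 0.78, 0.01, -0.0, -0.0, -0.0]
[3.73, 0.78, 0.01, -0.0, -0.0, -0.0]
[3.73, 0.78, 0.01, -0.0, -0.0, -0.0]
```

View pics/w3.png

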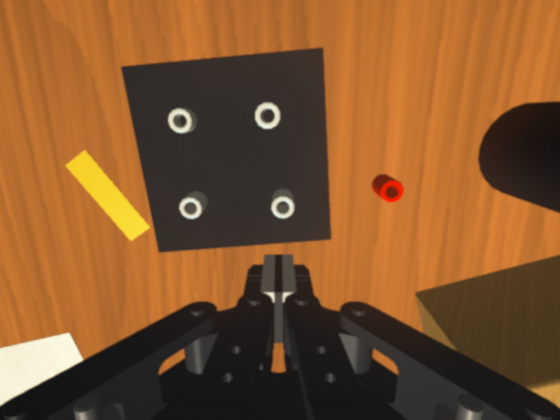

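The fingers shut on nothing: the spacer still stands at (283,207) in this view. I re-measure it.

```bash
python3 - <<'E'
from fit import *
o=bot.get_obs(); print(o['ee_pos'],o['tcp_rot'])
print('D top',atz('wrist',(282.5,207),.033,o),'C',atz('wrist',(190,208),.027,o),'B',atz('wrist',(267,115.5),.039,o),'A',atz('wrist',(180,121),.021,o))
print('tcp px',proj('wrist',np.array([o['ee_pos']]),o))
o['tcp_rot']=np.array([180.,0,90]); print('D',atz('wrist',(282.5,207),.033,o))
bot.camera('top');bot.camera('scene')
for c in('top','scene'): print(c,[np.r_[m['uv'],m['confidence'],atz(c,m['uv'],.018)].round(3).tolist() for m in bot.mark_of(c,'spacer_30')])
E
```

```text
[ 0.49321967 -0.32944036  0.13060245] [-1.79968902e+02 -1.64832538e-02  8.99719039e+01]
D top [ 0.4966906 -0.3346496  0.033    ] C [ 0.41455473 -0.33732149  0.027     ] B [ 0.4841793  -0.25828307  0.039     ] A [ 0.4104363  -0.26289334  0.021     ]
tcp px [[278.65584033 245.47263136]]
D [ 0.49674617 -0.33467697  0.033     ]
top [[394.0, 238.2, 0.52, 0.491, -0.314, 0.018], [390.1, 206.1, 0.5, 0.587, -0.303, 0.018], [374.5, 242.6, 0.47, 0.476, -0.256, 0.018], [403.8, 266.7, 0.46, 0.407, -0.343, 0.018], [398.1, 235.7, 0.45, 0.498, -0.327, 0.018], [376.5, 262.8, 0.44, 0.416, -0.262, 0.018], [393.1, 205.6, 0.43, 0.589, -0.312, 0.018]]
scene [[119.2, 286.1, 0.72, 0.514, -0.331, 0.018], [143.5, 310.9, 0.62, 0.599, -0.313, 0.018], [101.3, 253.4, 0.59, 0.406, -0.332, 0.018], [151.7, 257.5, 0.52, 0.48, -0.247, 0.018], [113.0, 279.2, 0.44, 0.49, -0.335, 0.018], [134.0, 242.5, 0.42, 0.416, -0.262, 0.018]]
```

```bash
python3 - <<'E'
from fit import *
o=bot.get_obs(); print(o['ee_pos'],o['tcp_rot'],o['opening'],o['time'])
im=bot.camera('scene').copy(); w=bot.camera('wrist').copy()
p=proj('scene',np.array([o['ee_pos'],o['ee_pos']+np.array([0,0,.04])])); print(p)
u,v=p[0].round().astype(int); x0,y0=u-50,v-60
c=cv2.resize(im[y0:y0+100,x0:x0+100],None,fx=4,fy=4,interpolation=cv2.INTER_CUBIC)
for q in p: cv2.circle(c,tuple(int(s) for s in (q-[x0,y0])*4+2),3,(255,0,255),-1)
q=proj('wrist',np.array([o['ee_pos']]),o)[0]; d=cv2.resize(w[180:280,228:328],None,fx=4,fy=4,interpolation=cv2.INTER_CUBIC)
cv2.circle(d,tuple(int(s) for s in (q-[228,180])*4+2),3,(255,0,255),-1)
save('c4.png',np.hstack([c,d]))
E
```

```text
[ 0.49187167 -0.32853447  0.12161775] [-179.61510217   -0.255224     89.96893614] -0.00022237284323951676 6.55
[[102.61095629 244.59949595]
 [ 96.53659769 229.98365631]]
```

View pics/c4.png

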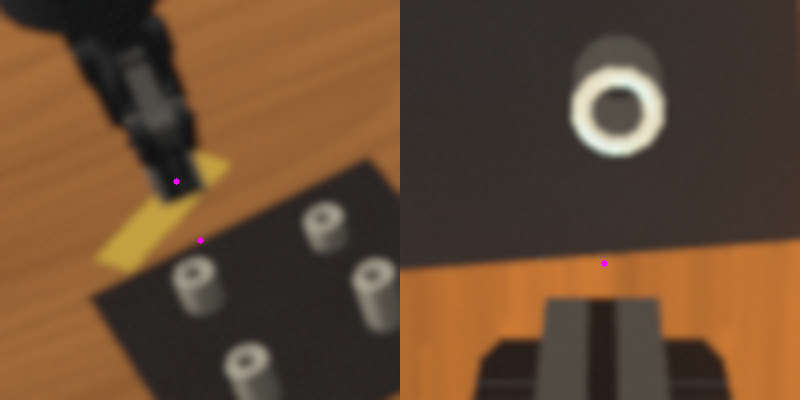

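```bash
python3 - <<'E'
from fit import *
o=bot.get_obs(); e=o['ee_pos']; print(e,o['q'])
for d in (.02,.025,.03,.035,.04):
    P=np.array([e+[ .007,-.011,d],e+[.007,.011,d]]); T=np.array([e+[.007,.011,d],e+[0,.011,d],e+[-.007,.011,d]])
    print(d,proj('scene',P).round(1).tolist(),'obs (94,235.5),(104.5,231.6) | wrist',proj('wrist',T,o).round(1).tolist(),'obs v 254.5, u 264-293')
E
```

```text
[ 0.49133487 -0.32819795  0.12053816] [-3.37402074e+01  1.03609400e+01  7.37923251e+00  8.75968203e+01
 -2.99191936e-03  5.62894742e+01]
0.02 [[95.2, 242.3], [106.9, 237.3]] obs (94,235.5),(104.5,231.6) | wrist [[292.1, 240.7], [278.4, 240.6], [264.7, 240.6]] obs v 254.5, u 264-293
0.025 [[94.4, 240.5], [106.2, 235.5]] obs (94,235.5),(104.5,231.6) | wrist [[292.5, 244.4], [278.3, 244.4], [264.2, 244.3]] obs v 254.5, u 264-293
0.03 [[93.6, 238.6], [105.4, 233.7]] obs (94,235.5),(104.5,231.6) | wrist [[292.8, 248.4], [278.2, 248.4], [263.7, 248.3]] obs v 254.5, u 264-293
0.035 [[92.8, 236.8], [104.7, 231.8]] obs (94,235.5),(104.5,231.6) | wrist [[293.2, 252.7], [278.2, 252.6], [263.1, 252.6]] obs v 254.5, u 264-293
0.04 [[92.0, 234.9], [103.9, 229.9]] obs (94,235.5),(104.5,231.6) | wrist [[293.6, 257.2], [278.1, 257.2], [262.5, 257.1]] obs v 254.5, u 264-293
```

Both views agree that the fingers really end about 36 mm short of the reported TCP. That explains the grasp closing above the spacer, so I use fingertip z = ee z + 0.036 and try again.

```bash
python3 - <<'E'
from fit import *
o=bot.get_obs(); print(atz('wrist',(282.3,207.4),.033,o))
plan([.495,-.331,.03],90)
E
python3 -m pendant '[[[0,0.4,3.0,0,0,0,60],[0,0,3.0,0,0,0,60],[0,0,2.5,0,0,0,60],[0,0,0,0,0,0,60],[0,0,0,0,0,0,60]]]'
python3 -c "
from h import *
plan([.495,-.331,-.025],90,2.5)"
```

```text
[ 0.49381544 -0.33036401  0.033     ]
[-0.11, 0.15, 3.02, -0.003, -0.002, -0.0]
[-0.1, 0.14, 3.02, -0.003, -0.002, -0.0]
[-0.1, 0.13, 3.02, -0.003, -0.002, -0.0]
time: 7.07
ee_pos: [0.4927, -0.3263, 0.0285]
tcp_rot: [-179.3, -0.5, 90.0]
wrist_force: [0.9, -0.4, 1.9]
opening: 0.0515
[-0.17, 0.1, 1.78, -0.004, -0.003, -0.0]
[-0.17, 0.09, 1.78, -0.004, -0.003, -0.0]
[-0.16, 0.09, 1.78, -0.004, -0.003, -0.0]
```

```bash
python3 -m pendant '[[[-0.3,0.1,1.7,-0.006,-0.005,0,60],[-0.1,0.1,1.7,-0.004,-0.003,0,60],[0,0,1.2,0,0,0,60],[0,0,0,0,0,0,60],[0,0,0,0,0,0,60]]]'
python3 -c "
from h import *
plan([.494,-.3305,-.025],90,2.5)"
```

```text
time: 7.48
ee_pos: [0.4953, -0.3309, -0.0146]
tcp_rot: [-180.0, 0.0, 90.0]
wrist_force: [-0.2, 0.5, -0.4]
opening: 0.0509
[0.04, -0.13, 1.04, -0.001, 0.001, -0.001]
```

```bash
python3 -m pendant '[[[0,-0.1,1.0,0,0,0,60],[0,0,0,0,0,0,60],[0,0,0,0,0,0,60]]]'
python3 -m pendant '[[[0,0,0,0,0,0,0],[0,0,0,0,0,0,0],[0,0,0,0,0,0,0],[0,0,0,0,0,0,0],[0,0,0,0,0,0,0]]]' 30
```

```text
time: 7.73
ee_pos: [0.4956, -0.3318, -0.0225]
tcp_rot: [179.9, 0.1, 90.0]
wrist_force: [-0.4, 0.1, -0.2]
opening: 0.0512
time: 8.15
ee_pos: [0.4964, -0.3323, -0.0206]
tcp_rot: [179.8, 0.2, 90.0]
wrist_force: [0.0, 0.1, -0.7]
opening: 0.0194
```

Gripped at 19.4 mm. Now I lift and carry it to the holder.

```bash
python3 -m pendant '[[[0,0,-2,0,0,0,0],[0,0,-3,0,0,0,0],[0,0,-3,0,0,0,0],[0,0,-3,0,0,0,0],[0,0,0,0,0,0,0]]]'
python3 -c "
from h import *
plan([.571,.044,.085],90,3.8)"
```

```text
time: 8.57
ee_pos: [0.494, -0.3305, 0.0912]
tcp_rot: [-179.9, 0.0, 90.0]
wrist_force: [0.2, -0.1, 0.8]
opening: 0.019
[3.41, 0.7, 0.05, -0.0, 0.0, -0.0]
[3.41, 0.7, 0.05, -0.0, 0.0, -0.0]
[3.4, 0.7, 0.05, -0.0, 0.0, -0.0]
[3.4, 0.7, 0.05, -0.0, 0.0, -0.0]
[3.4, 0.7, 0.05, -0.0, 0.0, -0.0]
[3.4, 0.7, 0.06, -0.0, 0.0, -0.0]
[3.4, 0.7, 0.06, -0.0, 0.0, -0.0]
[3.4, 0.7, 0.06, -0.0, 0.0, -0.0]
[3.4, 0.7, 0.06, -0.0, 0.0, -0.0]
[3.4, 0.7, 0.06, -0.0, 0.0, -0.0]
[3.4, 0.7, 0.06, -0.0, 0.0, -0.0]
```

```bash
python3 -m pendant '[[[3.4,0.7,0,0,0,0,0],[3.4,0.7,0,0,0,0,0],[3.4,0.7,0,0,0,0,0],[3.4,0.7,0,0,0,0,0],[3.4,0.7,0,0,0,0,0]]]'
python3 -m pendant '[[[3.4,0.7,0,0,0,0,0],[3.4,0.7,0,0,0,0,0],[3.4,0.7,0,0,0,0,0],[3.4,0.7,0,0,0,0,0],[3.4,0.7,0,0,0,0,0]]]'
python3 -m pendant '[[[1.5,0.5,0,0,0,0,0],[0,0,0,0,0,0,0],[0,0,0,0,0,0,0],[0,0,0,0,0,0,0]]]'
python3 - <<'E'
from fit import *
import pickle
o=bot.get_obs(); im=bot.camera('wrist'); save('w5.png',im); pickle.dump((o,im),open('w5.pkl','wb'))
print(o['ee_pos'],o['tcp_rot'],o['opening'])
for t,z in [('pin_seat',.04),('mouth',.026),('jaw_head',.07),('button_face',.07),('spacer_30',.1)]:
    for m in bot.mark_of('wrist',t)[:3]: print(t,np.round(m['uv'],1),round(m['confidence'],2),atz('wrist',m['uv'],z,o).round(4))
E
```

```text
time: 8.98
ee_pos: [0.5309, -0.162, 0.0935]
tcp_rot: [179.7, 0.3, 89.4]
wrist_force: [0.8, -0.3, -0.2]
opening: 0.0186
time: 9.4
ee_pos: [0.5684, 0.016, 0.0933]
tcp_rot: [179.6, 0.3, 89.3]
wrist_force: [1.5, -0.7, -0.4]
opening: 0.0189
time: 9.73
ee_pos: [0.5742, 0.0384, 0.0926]
tcp_rot: [179.6, 0.2, 89.8]
wrist_force: [0.4, 0.2, -0.1]
opening: 0.0186
[0.57418565 0.03844389 0.09264464] [179.57704161   0.23973144  89.78466906] 0.018641048046607787
pin_seat [274.5 216.1] 0.88 [0.5716 0.0391 0.04  ]
mouth [280.2 263.2] 0.7 [ 0.5759 -0.0057  0.026 ]
mouth [275.9 154. ] 0.65 [0.5729 0.0825 0.026 ]
mouth [274.9 275.1] 0.17 [ 0.5716 -0.0165  0.026 ]
jaw_head [272.8  58.8] 0.72 [0.5714 0.1402 0.07  ]
button_face [316.3  59.7] 0.71 [0.5955 0.1397 0.07  ]
button_face [ 42.1 209.1] 0.25 [0.4261 0.0544 0.07  ]
spacer_30 [278.2 274. ] 0.62 [0.5738 0.024  0.1   ]
spacer_30 [282.3 260.4] 0.58 [0.5761 0.0325 0.1   ]
```

View pics/w5.png

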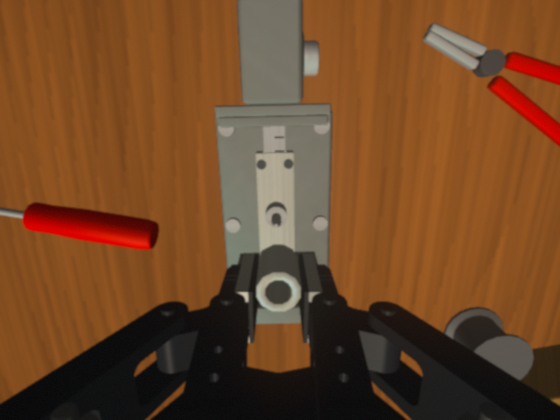

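The spacer is held upright, top ring at (278,292); the pin is at about (276,215) on the grey holder, and the button at (316,60). One enlarged crop should measure the alignment.

```bash
python3 - <<'E'
from fit import *
import pickle
o,im=pickle.load(open('w5.pkl','rb'))
save('c5.png',cv2.resize(im[190:315,225:330],None,fx=5,fy=5,interpolation=cv2.INTER_CUBIC)[:600])
ez=o['ee_pos'][2]
print('spacer top from ring',atz('wrist',(278,292),ez+.054,o), 'bottom z',ez+.024)
g=np.array([.5715,.0391])
for n,z in [('seat',.04),('tip',.058)]: print(n,proj('wrist',np.array([[*g,z]]),o))
E
```

```text
spacer top from ring [0.57341382 0.04057206 0.14664464] bottom z 0.11664464233045263
seat [[274.32186695 216.15935661]]
tip [[274.23018005 224.38477364]]
```

View pics/c5.png

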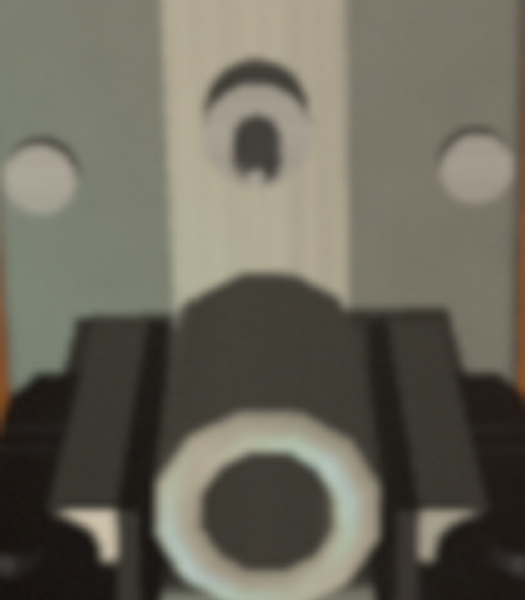

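```bash
python3 - <<'E'
from fit import *
from scipy.optimize import least_squares
import pickle
o,im=pickle.load(open('w5.pkl','rb'))
# observed: ring left,right,top(v), ring centre v, silhouette top v
obs=np.array([155/5+225,380/5+225,410/5+190,275/5+190])-.4
def f(p,full=0):
    c=lambda z:proj('wrist',np.array([[p[0]+.01*np.cos(t),p[1]+.01*np.sin(t),z] for t in a]),o)
    T=c(p[2]+.03);B=c(p[2])
    return np.array([T[:,0].min(),T[:,0].max(),T[:,1].min(),B[:,1].min()])-obs
r=least_squares(f,[.573,.04,.115],x_scale=.01); print('spacer',r.x.round(4),r.fun.round(2),'ee',o['ee_pos'].round(4))
print('pin seat',atz('wrist',(276.2,216.2),.04,o).round(4),'tip',atz('wrist',(276.2,225.6),.058,o).round(4))
print(bot.get_obs()['ee_pos'])
E
```

```text
spacer [0.5735 0.0359 0.1087] [ 0.02 -0.02  0.03 -0.04] ee [0.5742 0.0384 0.0926]
pin seat [0.5729 0.0391 0.04  ] tip [0.5728 0.0382 0.058 ]
[0.5742967  0.03773406 0.09289341]
```

```bash
python3 -m pendant '[[[0.1,-0.1,1.5,0.006,0.004,0,0],[0,0,1.5,0,0,0,0],[0,0,1.0,0,0,0,0],[0,0,0,0,0,0,0],[0,0,0,0,0,0,0]]]'
python3 -c "
from h import *
plan([.5737,.039,.045],90,2.5)"
```

```text
time: 10.45
ee_pos: [0.5729, 0.0368, 0.0488]
tcp_rot: [180.0, -0.0, 89.5]
wrist_force: [0.1, 0.6, 0.4]
opening: 0.0189
[0.22, 0.08, 0.38, 0.001, -0.001, -0.008]
```

```bash
python3 -m pendant '[[[0.2,0.1,0.3,0,0,-0.008,0],[0,0,0,0,0,0,0],[0,0,0,0,0,0,0]]]'
python3 - <<'E'
from fit import *
o=bot.get_obs(); im=bot.camera('wrist'); print(o['ee_pos'],o['tcp_rot'],o['wrist_force'])
save('c6.png',cv2.resize(im[170:310,220:335],None,fx=4.2,fy=4.2,interpolation=cv2.INTER_CUBIC))
E
```

```text
time: 10.7
ee_pos: [0.574, 0.0389, 0.0456]
tcp_rot: [180.0, -0.0, 90.0]
wrist_force: [-0.6, -0.5, 0.0]
opening: 0.0187
[0.57402744 0.03887455 0.04561667] [ 1.79981485e+02 -4.42383008e-02  9.00065695e+01] [-0.60918782 -0.48198654  0.00617019]
```

View pics/c6.png

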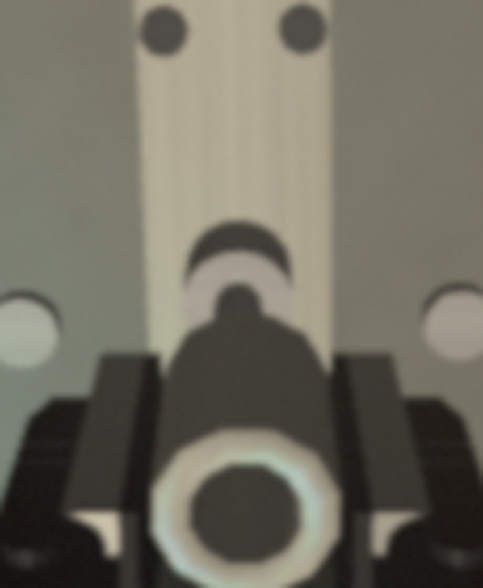

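```bash
python3 - <<'E'
from fit import *
from scipy.optimize import least_squares
o=bot.get_obs(); print(o['ee_pos'],o['wrist_force'])
print('pin',atz('wrist',(276.5,229.6),.04,o)-[0,.008,0])
for r in (.0100,.0094):
  for zo in (.016,.020,.024):
    zb=o['ee_pos'][2]+zo
    print(r,zo,'from bottom edge',(atz('wrist',(278,244.6),zb,o)-[0,r,0])[:2].round(4),'from ring ctr',atz('wrist',(278.2,291.6),zb+.03,o)[:2].round(4),'ring top edge',(atz('wrist',(278.2,271.7),zb+.03,o)-[0,r,0])[:2].round(4))
E
```

```text
[0.57405423 0.03891872 0.04566762] [ 0.29798675  1.21120563 -0.75452666]
pin [0.57279175 0.03858981 0.04      ]
0.01 0.016 from bottom edge [0.5737 0.0362] from ring ctr [0.5737 0.0362] ring top edge [0.5737 0.036 ]
0.01 0.02 from bottom edge [0.5737 0.0379] from ring ctr [0.5737 0.0386] ring top edge [0.5737 0.0381]
0.01 0.024 from bottom edge [0.5737 0.0395] from ring ctr [0.5737 0.041 ] ring top edge [0.5737 0.0402]
0.0094 0.016 from bottom edge [0.5737 0.0368] from ring ctr [0.5737 0.0362] ring top edge [0.5737 0.0366]
0.0094 0.02 from bottom edge [0.5737 0.0385] from ring ctr [0.5737 0.0386] ring top edge [0.5737 0.0387]
0.0094 0.024 from bottom edge [0.5737 0.0401] from ring ctr [0.5737 0.041 ] ring top edge [0.5737 0.0408]
```

```bash
python3 -m pendant '[[[0,-0.1,0.5,0,0,0,0],[0,0,0.5,0,0,0,0],[0,0,0.4,0,0,0,0],[0,0,0,0,0,0,0]]]'
python3 -m pendant '[[[0,0,0.2,0,0,0,0],[0,0,0,0,0,0,0]]]'
```

```text
time: 11.08
ee_pos: [0.5737, 0.0392, 0.0315]
tcp_rot: [179.9, -0.1, 90.0]
wrist_force: [-0.9, -1.3, 0.5]
opening: 0.0193
time: 11.25
ee_pos: [0.5735, 0.0391, 0.0289]
tcp_rot: [179.9, -0.1, 90.0]
wrist_force: [-0.1, 0.3, -1.1]
opening: 0.0188
```

```bash
python3 -m pendant '[[[0,0,0.3,0,0,0,0],[0,0,0,0,0,0,0]]]'
python3 -m pendant '[[[0,0,0.3,0,0,0,0],[0,0,0,0,0,0,0]]]'
python3 -m pendant '[[[0,0,0.2,0,0,0,0],[0,0,0,0,0,0,0]]]'
```

```text
time: 11.42
ee_pos: [0.5735, 0.039, 0.0257]
tcp_rot: [179.9, -0.0, 90.0]
wrist_force: [0.1, -1.6, -0.4]
opening: 0.019
time: 11.58
ee_pos: [0.5736, 0.0389, 0.0225]
tcp_rot: [179.9, -0.0, 90.0]
wrist_force: [-0.0, -0.4, -1.1]
opening: 0.0191
time: 11.75
ee_pos: [0.5736, 0.0389, 0.0203]
tcp_rot: [179.9, -0.0, 90.0]
wrist_force: [-0.2, -0.8, -0.3]
opening: 0.0193
```

```bash
python3 -m pendant '[[[0,0,0.2,0,0,0,0],[0,0,0,0,0,0,0]]]'
python3 -m pendant '[[[0,0,0.2,0,0,0,0],[0,0,0,0,0,0,0]]]'
python3 -m pendant '[[[0,0,0.2,0,0,0,0],[0,0,0,0,0,0,0]]]'
```

```text
time: 11.92
ee_pos: [0.5737, 0.0389, 0.0181]
tcp_rot: [179.9, -0.0, 90.0]
wrist_force: [-0.3, -0.0, -0.0]
opening: 0.0188
time: 12.08
ee_pos: [0.5737, 0.0389, 0.016]
tcp_rot: [179.9, -0.0, 90.0]
wrist_force: [-0.9, 0.6, -0.1]
opening: 0.0193
time: 12.25
ee_pos: [0.5742, 0.0389, 0.016]
tcp_rot: [179.7, -0.0, 90.0]
wrist_force: [-0.5, -0.9, -0.6]
opening: 0.019
```

```bash
python3 -m pendant '[[[0,0,0.4,0.003,0,0,0],[0,0,0,0,0,0,0]]]'
```

```text
time: 12.42
ee_pos: [0.5747, 0.0388, 0.0157]
tcp_rot: [179.8, -0.0, 90.0]
wrist_force: [-2.5, -1.4, -3.5]
opening: 0.0191
```

z is blocked at 0.016, exactly the predicted seated height. Now I release and rise.

```bash
python3 -m pendant '[[[0,0,0,0,0,0,55],[0,0,0,0,0,0,55],[0,0,0,0,0,0,55],[0,0,0,0,0,0,55],[0,0,-1,0,0,0,55]]]'
python3 -m pendant '[[[0,0,-3,0,0,0,70],[0,0,-3.5,0,0,0,70],[0.3,0,-3.5,0,0,0,70],[0,0,0,0,0,0,70],[0,0,0,0,0,0,70]]]'
python3 - <<'E'
from fit import *
import pickle
bot.camera('wrist'); o=bot.get_obs(); im=bot.camera('wrist'); print(o['ee_pos'],o['tcp_rot'])
pickle.dump((o,im),open('w7.pkl','wb'))
for t,z in [('pin_seat',.04),('mouth',.026),('jaw_head',.07),('button_face',.07),('spacer_30',.055)]:
    for m in bot.mark_of('wrist',t)[:3]: print(t,np.round(m['uv'],1),round(m['confidence'],2),atz('wrist',m['uv'],z,o).round(4))
sc=bot.camera('scene')
a_=cv2.resize(im[0:300,180:380],None,fx=2,fy=2,interpolation=cv2.INTER_CUBIC)
b_=cv2.resize(sc[170:260,240:340],(400,360),interpolation=cv2.INTER_CUBIC)
c=np.zeros((600,800,3),np.uint8); c[:,:400]=a_; c[:360,400:]=b_; save('c7.png',c)
print(proj('wrist',np.array([[.5728,.0386,.07]]),o),bot.get_obs()['q'])
E
```

```text
time: 12.83
ee_pos: [0.5739, 0.039, 0.0237]
tcp_rot: [179.9, -0.1, 90.0]
wrist_force: [-0.7, 0.5, -0.6]
opening: 0.0468
time: 13.25
ee_pos: [0.5728, 0.0422, 0.1302]
tcp_rot: [180.0, -0.1, 90.0]
wrist_force: [-0.1, 0.3, -1.0]
opening: 0.0597
[0.57321351 0.04221063 0.13081625] [ 1.79889469e+02 -8.21009108e-02  9.00189090e+01]
pin_seat [277.8 204.8] 0.91 [0.5728 0.041  0.04  ]
mouth [277.9 150.8] 0.66 [0.5729 0.0846 0.026 ]
jaw_head [276.8  74.3] 0.67 [0.5721 0.1402 0.07  ]
jaw_head [279.5 210.2] 0.61 [0.5741 0.0452 0.07  ]
button_face [307.9  75.1] 0.71 [0.5929 0.1397 0.07  ]
button_face [452.8 314.5] 0.51 [ 0.719  -0.0457  0.07  ]
button_face [278.3 150.5] 0.38 [0.5731 0.0898 0.07  ]
spacer_30 [275.6 211.4] 0.93 [0.5711 0.0397 0.055 ]
spacer_30 [280.4 208.1] 0.57 [0.5749 0.0425 0.055 ]
[[277.79951731 218.57994027]] [4.16028765e+00 7.50080933e+00 4.92454123e+00 8.76123222e+01
 7.11373958e-02 9.41504936e+01]
```

View pics/c7.png

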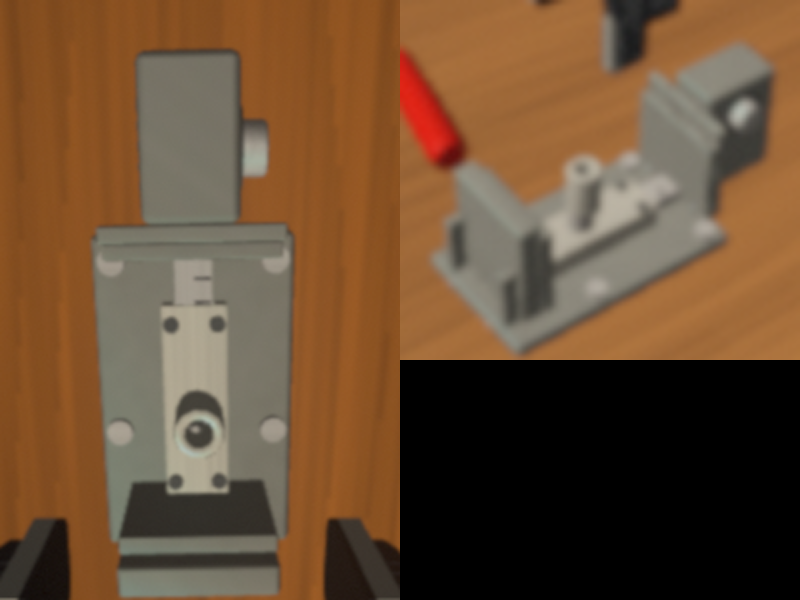

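The spacer stands upright on the pin: its ring is at (279,217), predicted 218.6 for a seated top, and the pin shows inside the bore. The scale reads just under 20 mm, with the second short line near the mouth. I turn the tool half round so that the wrist camera faces the scale while pulling.

```bash
python3 - <<'E'
from fit import *
import pickle
o,im=pickle.load(open('w7.pkl','rb'))
f=lambda u,v,z:atz('wrist',(u,v),z,o).round(4)[:2]
print('far edge',f(274,26,.09)-[0,.026],'near',f(275,110.5,.09)+[0,.024],'button',f(307.9,75,.07),'L/R top',f(249,60,.09),f(300,60,.09))
print('plate back/front top',f(276,112.5,.08),f(276,120,.08),'mouth',f(277,151.5,.026),'line',f(277,138.5,.022),'ring',f(279.5,217,.07))
E
for i in 1 2 3; do python3 -m pendant '[[[0,0,0,0,0,-0.124,70],[0,0,0,0,0,-0.124,70],[0,0,0,0,0,-0.124,70],[0,0,0,0,0,-0.124,70],[0,0,0,0,0,-0.124,70]]]' | grep -v force; done
python3 -c "
from h import *
print(bot.get_obs()['q'])
plan([.572,.140,.125],-90)"
```

```text
far edge [0.5705 0.1385] near [0.571  0.1409] button [0.5929 0.1398] L/R top [0.5553 0.1461] [0.5862 0.1462]
plate back/front top [0.5716 0.1157] [0.5716 0.111 ] mouth [0.5722 0.084 ] line [0.5722 0.0945] ring [0.5741 0.0399]
time: 14.07
ee_pos: [0.5703, 0.0418, 0.1245]
tcp_rot: [-179.6, -0.3, 125.9]
opening: 0.0598
time: 14.48
ee_pos: [0.5689, 0.0415, 0.1214]
tcp_rot: [-179.8, -0.7, 161.7]
opening: 0.0602
time: 14.9
ee_pos: [0.5676, 0.0413, 0.1184]
tcp_rot: [179.7, -0.9, -162.4]
opening: 0.0594
[ 4.12224183e+00  7.80543652e+00  4.25996572e+00  8.74482077e+01
  7.66877384e-02 -1.34366661e+01]
[-0.31, 0.84, -0.06, 0.001, -0.001, -0.115]
[-0.4, 0.8, -0.06, 0.001, -0.001, -0.115]
[-0.49, 0.75, -0.06, 0.001, -0.001, -0.115]
[-0.57, 0.69, -0.06, 0.001, -0.001, -0.115]
[-0.65, 0.62, -0.06, 0.001, -0.001, -0.115]
[-0.72, 0.54, -0.06, 0.001, -0.001, -0.115]
[-0.77, 0.45, -0.06, 0.001, -0.001, -0.115]
[-0.82, 0.36, -0.06, 0.001, -0.001, -0.115]
[-0.86, 0.27, -0.06, 0.001, -0.001, -0.115]
[-0.88, 0.17, -0.06, 0.001, -0.001, -0.115]
[-0.9, 0.06, -0.06, 0.001, -0.001, -0.115]
```

```bash
python3 -m pendant '[[[-0.3,0.8,-0.1,0,0,-0.115,82],[-0.4,0.8,-0.1,0,0,-0.115,82],[-0.5,0.8,-0.1,0,0,-0.115,82],[-0.6,0.7,-0.1,0,0,-0.115,82],[-0.7,0.6,-0.1,0,0,-0.115,82]]]'|grep -v force
python3 -m pendant '[[[-0.7,0.5,-0.1,0,0,-0.115,82],[-0.8,0.5,-0.1,0,0,-0.115,82],[-0.8,0.4,-0.1,0,0,-0.115,82],[-0.9,0.3,-0.1,0,0,-0.115,82],[-0.9,0.2,-0.1,0,0,-0.115,82]]]'|grep -v force
python3 -m pendant '[[[-0.9,0,0,0,0,-0.115,82],[0,0,0,0,0,0,82],[0,0,0,0,0,0,82]]]'
python3 - <<'E'
from fit import *
o=bot.get_obs(); im=bot.camera('wrist'); save('w8.png',im)
print(o['ee_pos'],o['tcp_rot'],o['q'])
for t,z in [('pin_seat',.04),('mouth',.026),('jaw_head',.07),('button_face',.07),('spacer_30',.055)]:
    for m in bot.mark_of('wrist',t)[:3]: print(t,np.round(m['uv'],1),round(m['confidence'],2),atz('wrist',m['uv'],z,o).round(4))
plan([.572,.140,.07],-90,3)
E
```

```text
time: 15.32
ee_pos: [0.5681, 0.0862, 0.1204]
tcp_rot: [179.0, -0.8, -127.9]
opening: 0.0704
time: 15.73
ee_pos: [0.5662, 0.1337, 0.1226]
tcp_rot: [178.4, -0.2, -93.3]
opening: 0.0701
time: 15.98
ee_pos: [0.566, 0.1444, 0.121]
tcp_rot: [178.3, -0.0, -86.1]
wrist_force: [-0.2, 0.3, -0.1]
opening: 0.07
[0.56597643 0.14438609 0.12102695] [ 1.78295625e+02 -1.59025569e-02 -8.61303476e+01] [ 14.15457023  10.65519733   7.75098844  88.7756332    0.28862086
 -79.71907691]
pin_seat [274.5  61.2] 0.79 [0.5732 0.0356 0.04  ]
mouth [272.4 128.3] 0.76 [0.5715 0.083  0.026 ]
jaw_head [270.4 209.4] 0.68 [0.5701 0.1378 0.07  ]
jaw_head [ 94.  187.6] 0.45 [0.6934 0.1293 0.07  ]
button_face [229.1 210.9] 0.56 [0.5996 0.1407 0.07  ]
spacer_30 [268.4  63.5] 0.74 [0.5773 0.0395 0.055 ]
spacer_30 [275.3  67.8] 0.58 [0.5725 0.0418 0.055 ]
[0.21, -0.35, 2.57, 0.014, -0.0, 0.034]
[0.2, -0.32, 2.57, 0.014, -0.0, 0.034]
```

```bash
python3 -m pendant '[[[0.4,-0.6,1.5,0.028,0,0.068,82],[0,0,1.7,0,0,0,82],[0,0,1.7,0,0,0,82],[0,0,0,0,0,0,82],[0,0,0,0,0,0,82]]]'
python3 -c "
from h import *
plan([.572,.140,.015],-90,3)"
```

```text
time: 16.7
ee_pos: [0.5733, 0.1386, 0.0725]
tcp_rot: [-179.8, -0.0, -90.6]
wrist_force: [-0.4, 0.3, -0.1]
opening: 0.0703
[-0.07, 0.07, 2.88, -0.002, -0.0, -0.005]
[-0.07, 0.07, 2.88, -0.002, -0.0, -0.005]
```

```bash
python3 -m pendant '[[[-0.1,0.1,2.4,-0.002,0,-0.008,82],[0,0,2.2,0,0,0,82],[0,0,1.1,0,0,0,82],[0,0,0,0,0,0,82],[0,0,0,0,0,0,82]]]'
python3 -c "
from h import *
plan([.572,.140,.014],-90,3)"
```

```text
time: 17.12
ee_pos: [0.575, 0.1396, 0.0196]
tcp_rot: [-179.6, 0.1, -90.2]
wrist_force: [-0.2, 0.2, 0.9]
opening: 0.0698
[-0.04, 0.3, 0.56, -0.007, 0.001, -0.004]
```

```bash
python3 -m pendant '[[[0,0.3,0.5,-0.007,0,-0.004,60],[0,0,0,0,0,0,60],[0,0,0,0,0,0,60]]]'
python3 -m pendant '[[[0,0,0,0,0,0,0],[0,0,0,0,0,0,0],[0,0,0,0,0,0,0],[0,0,0,0,0,0,0],[0,0,0,0,0,0,0]]]' 32
python3 -c "
from h import *
print(bot.get_obs()['torque'])"
```

```text
time: 17.37
ee_pos: [0.5734, 0.14, 0.0177]
tcp_rot: [-179.8, 0.1, -90.0]
wrist_force: [0.6, -0.8, 1.0]
opening: 0.0515
time: 17.78
ee_pos: [0.5718, 0.1388, 0.0195]
tcp_rot: [-180.0, -0.0, -90.0]
wrist_force: [-0.2, -2.1, -1.6]
opening: 0.0334
[-0.32505498 -0.29613985  0.16964003]
```

The opening is 33.4 mm, so the button is fully in. Now I draw the jaw out.

```bash
python3 -m pendant '[[[-0.5,0,0,0,0,0,0],[-0.7,0,0,0,0,0,0],[-0.7,0,0,0,0,0,0],[-0.5,0,0,0,0,0,0],[0,0,0,0,0,0,0]]]'
python3 -m pendant '[[[0,0,0,0,0,0,0],[0,0,0,0,0,0,0]]]'
python3 - <<'E'
from fit import *
import pickle
o=bot.get_obs(); im=bot.camera('wrist'); print(o['ee_pos'],o['tcp_rot'],o['opening'])
pickle.dump((o,im),open('w9.pkl','wb')); save('w9.png',im)
for t,z in [('pin_seat',.04),('mouth',.026),('jaw_head',.07),('spacer_30',.055)]:
    for m in bot.mark_of('wrist',t)[:2]: print(t,np.round(m['uv'],1),round(m['confidence'],2),atz('wrist',m['uv'],z,o).round(4))
E
```

```text
time: 18.2
ee_pos: [0.5713, 0.1622, 0.0195]
tcp_rot: [180.0, -0.2, -90.0]
wrist_force: [-1.9, -2.7, -2.5]
opening: 0.0331
time: 18.37
ee_pos: [0.5713, 0.1624, 0.0195]
tcp_rot: [180.0, -0.2, -90.0]
wrist_force: [-1.0, -4.3, -2.7]
opening: 0.033
[0.57131285 0.16244908 0.01953195] [179.97826452  -0.24714325 -90.00649897] 0.033029447964748604
mouth [279.2 103.5] 0.58 [0.5704 0.0846 0.026 ]
jaw_head [280.  293.1] 0.63 [0.5701 0.1633 0.07  ]
```

```bash
python3 -m pendant '[[[-0.4,0,0,0,0,0,0],[-0.2,0,0,0,0,0,0],[0,0,0,0,0,0,0],[0,0,0,0,0,0,0]]]'
python3 - <<'E'
from fit import *
import pickle
o=bot.get_obs(); im=bot.camera('wrist'); print(o['ee_pos'],o['tcp_rot'],o['opening'])
pickle.dump((o,im),open('w10.pkl','wb'))
c=cv2.resize(im[60:210,228:333],None,fx=4,fy=4,interpolation=cv2.INTER_CUBIC)
save('c10.png',np.hstack([c,cv2.resize(im,(380,600*1))[:600]][:1]))
g=im.astype(float).mean(2)
for y in np.arange(.076,.142,.001):
    r=[]
    for x in (.5655,.5675,.574,.576):
        u,v=proj('wrist',np.array([[x,y,.022]]),o)[0]; r.append(cv2.getRectSubPix(g.astype(np.float32),(3,1),(float(u),float(v))).mean().round())
    print(round(y,3),round(v,1),[int(t) for t in r])
for m in bot.mark_of('wrist','mouth')[:2]+bot.mark_of('wrist','jaw_head')[:1]: print(m['uv'],m['confidence'])
E
```

```text
time: 18.95
ee_pos: [0.5712, 0.1677, 0.0195]
tcp_rot: [180.0, -0.3, -90.1]
wrist_force: [-1.3, -4.3, -1.6]
opening: 0.0333
[0.57116522 0.16774631 0.01952322] [179.95647892  -0.27114459 -90.06899529] 0.03325301332613152
0.076 73.9 [137, 153, 155, 154]
0.077 76.1 [150, 153, 155, 155]
0.078 78.3 [154, 153, 155, 154]
0.079 80.5 [154, 154, 155, 154]
0.08 82.6 [155, 154, 154, 154]
0.081 84.8 [154, 153, 154, 154]
0.082 87.0 [154, 153, 154, 154]
0.083 89.1 [137, 132, 137, 144]
0.084 91.2 [142, 145, 138, 137]
0.085 93.4 [144, 146, 144, 143]
0.086 95.5 [144, 146, 144, 143]
0.087 97.6 [144, 146, 144, 142]
0.088 99.7 [143, 146, 144, 142]
0.089 101.8 [143, 146, 143, 142]
0.09 103.9 [143, 145, 143, 142]
0.091 106.0 [143, 146, 143, 141]
0.092 108.1 [143, 146, 96, 95]
0.093 110.2 [143, 145, 122, 120]
0.094 112.3 [143, 145, 143, 142]
0.095 114.3 [143, 145, 143, 142]
0.096 116.4 [143, 145, 143, 142]
0.097 118.4 [143, 145, 142, 142]
0.098 120.5 [142, 145, 142, 141]
0.099 122.5 [142, 144, 142, 141]
0.1 124.5 [142, 144, 142, 141]
0.101 126.5 [142, 144, 138, 137]
0.102 128.6 [142, 144, 92, 93]
0.103 130.6
[... 570 characters left out ...]
39, 141]
0.121 165.5 [141, 142, 134, 135]
0.122 167.4 [142, 141, 89, 91]
0.123 169.3 [141, 141, 120, 121]
0.124 171.2 [141, 141, 138, 140]
0.125 173.0 [141, 141, 139, 141]
0.126 174.9 [141, 141, 139, 141]
0.127 176.8 [141, 141, 139, 141]
0.128 178.6 [141, 141, 139, 141]
0.129 180.4 [141, 141, 139, 141]
0.13 182.3 [141, 141, 138, 140]
0.131 184.1 [140, 140, 137, 140]
0.132 185.9 [114, 117, 120, 122]
0.133 187.7 [90, 91, 92, 93]
0.134 189.6 [88, 88, 88, 87]
0.135 191.4 [88, 88, 87, 87]
0.136 193.2 [88, 88, 88, 87]
0.137 195.0 [88, 87, 87, 87]
0.138 196.7 [87, 87, 87, 87]
0.139 198.5 [88, 87, 87, 87]
0.14 200.3 [88, 88, 87, 86]
0.141 202.1 [88, 88, 86, 86]
[278.8, 89.2] 0.86
[281.2, 291.5] 0.96
```

View pics/c10.png

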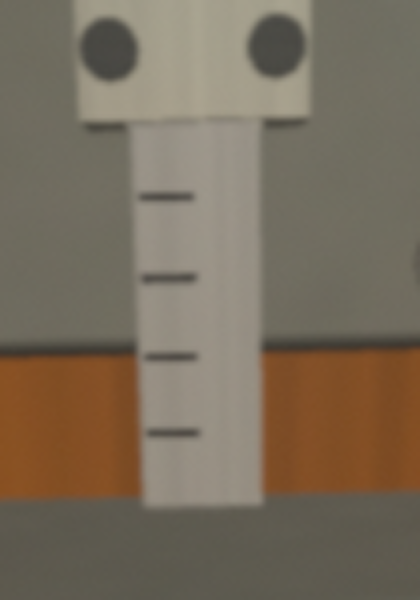

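Lines 10 to 40 lie at y = 0.1223, 0.1123, 0.1023 and 0.0923 and the mouth at 0.0834. So the reading is about 48.9 mm and needs 1.1 mm more.

```bash
python3 -m pendant '[[[-0.13,0,0,0,0,0,0],[0,0,0,0,0,0,0],[0,0,0,0,0,0,0],[0,0,0,0,0,0,0]]]'
cat > chk.py <<'E'
from fit import *
from scipy.ndimage import map_coordinates
o=bot.get_obs(); im=bot.camera('wrist'); print(o['time'],o['ee_pos'].round(4),o['opening'].round(4),o['wrist_force'].round(1),abs(o['qd']).max().round(2))
g=im.astype(float).mean(2); ys=np.arange(.078,.13,.0002)
P=[proj('wrist',np.array([[x,y,.022] for y in ys]),o) for x in (.5735,.5745,.5755)]
a_=np.mean([map_coordinates(g,[p[:,1],p[:,0]],order=1) for p in P],0)
P=[proj('wrist',np.array([[x,y,.022] for y in ys]),o) for x in (.5655,.5665,.5675)]
b_=np.mean([map_coordinates(g,[p[:,1],p[:,0]],order=1) for p in P],0)
from scipy.signal import find_peaks
for n,s in (('lined side',a_),('plain side',b_)): 
    k,_=find_peaks(-s,prominence=4); print(n,[(round(ys[i],4),int(s[i])) for i in k])
k=(ys<.09); print([int(t) for t in a_[k][::3]]); print([int(t) for t in b_[k][::3]])
E
python3 chk.py
```

```text
time: 19.43
ee_pos: [0.5711, 0.1688, 0.0195]
tcp_rot: [180.0, -0.3, -90.1]
wrist_force: [-0.6, -4.0, -1.9]
opening: 0.0338Traceback (most recent call last):
  File "chk.py", line 3, in <module>
    o=bot.get_obs(); im=bot.camera('wrist'); print(o['time'],o['ee_pos'].round(4),o['opening'].round(4),o['wrist_force'].round(1),abs(o['qd']).max().round(2))
                                                                                  ^^^^^^^^^^^^^^^^^^
AttributeError: 'float' object has no attribute 'round'
```

```bash
sed -i "s/o\['opening'\].round(4)/round(o['opening'],4)/" chk.py; python3 chk.py
```

```text
19.4833 [0.5711 0.1688 0.0195] 0.0335 [-1.  -4.1 -1.5] 0.13
lined side [(np.float64(0.0836), 85), (np.float64(0.0934), 81), (np.float64(0.1032), 84), (np.float64(0.1134), 78), (np.float64(0.1234), 82)]
plain side [(np.float64(0.0836), 88)]
[155, 154, 154, 154, 154, 154, 154, 153, 135, 94, 90, 128, 142, 143, 143, 143, 142, 143, 143, 142]
[153, 154, 153, 154, 153, 153, 153, 152, 129, 91, 117, 141, 144, 145, 144, 145, 144, 144, 144, 144]
```

```bash
python3 - <<'E'
from fit import *
im=bot.camera('scene'); P=np.array([[.5728,.0415,.055]]); print('expect',proj('scene',P))
for m in bot.mark_of('scene','spacer_30'): print(np.round(m['uv']),round(m['confidence'],2))
e=proj('scene',P)[0]
for m in bot.masks_of('scene','spacer_30'):
    b=m['extent']
    if abs((b[0]+b[2])/2-e[0])<12:
        for z in (.040,.046,.052): print('bottom',z,fit('scene',m['pixels'].astype(np.float32),(.5728,.0415),None,z0=z,hs=(.03,)))
o=bot.get_obs(); print(o['ee_pos'],o['opening'],o['time'])
E
```

```text
expect [[285.83993583 216.31363665]]
[286. 222.] 0.69
[140. 312.] 0.63
[105. 255.] 0.59
[287. 213.] 0.5
[148. 258.] 0.46
[144. 308.] 0.44
bottom 0.04 [(0.03, np.float64(0.926), [0.5708, 0.0404])]
bottom 0.046 [(0.03, np.float64(0.917), [0.5762, 0.0365])]
bottom 0.052 [(0.03, np.float64(0.902), [0.5815, 0.033])]
[0.57115323 0.16880784 0.01954399] 0.03358327593786899 19.6833
```

The spacer is seated: the scene silhouette fits best at the seat height, right at the pin. The jaw is steady, so I hand in.

```bash
python3 -c "
from workcell import bot
print(bot.job_done())"
```

```text
the job is handed in; nothing more can be done
None
```

The 30 mm spacer is down on the support pin and released. The gripper is holding the sliding jaw open at the 50 mm line with the lock button squeezed in. I handed the job in at about 19.7 s; it gives no verdict.

**Finding the spacer:** I picked it out by its fitted height (29.1 mm, against 19.4, 24.4 and 35.3 for the others). I left the pink holder and the red spacer alone.

**Last checks:**
- **Spacer:** it stopped at the predicted seated height, and the pin showed inside its bore. The scene silhouette fitted best with its underside at the 40 mm seat (overlap 0.926), but only slightly better than 6 mm higher (0.917), so that check alone is weak.
- **Scale:** the full-width line is at the mouth. The line positions give a reading of about 50.0 mm, good to roughly half a millimetre.
- **Button:** opening 33.5 mm under a 32 N grip; 34 mm is fully in.
- **At rest:** joint speeds are near zero.

**What failed or disagreed:**
- The first grasp closed on nothing, because the fingers really end about 36 mm short of the reported TCP. I measured that in two camera views and corrected for it, and no object was disturbed.
- Wrist-camera estimates of how high the spacer sat in the grip differed by up to 8 mm. I aimed at the middle, and it went onto the pin without noticeable force.

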